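# Set the cavity number on the cap stamp and mark the cap

### The job

Turn the numbered sleeve of the small green leaning cap stamp (not the tall press) until it clicks in with the number 6 at the red index. Then push the red plunger on top all the way down to mark the cap under it, and let it spring back up. Do not push the plunger before the sleeve stands at 6, and leave the things round the stamp where they are.

Things in the scene. Friction and masses are not known exactly. Their poses are not given: they have to be found in the camera images.
- stamp_stand: Green hand stamp for caps, fixed to the bench. Origin on the bench top, 118 mm below where the head's axis leaves the head plate. Base plate x -43..133, y +-65, 16 mm thick; overall height 180 mm. The common axis of sleeve and plunger leans 0.56 rad (32 deg) toward the stand's -x (about the robot's right): upward direction (-0.531, 0, 0.847). Red index at the skirt's upper (+x) side.
- sleeve_grip (a point): Point on the sleeve's axis at the height to grip: knurled aluminium barrel, diameter 50, length 42 mm; this point is 14 mm below its upper end, 28 mm above the black skirt (diameter 104 mm) with white numbers 1 to 8. The frame turns with the sleeve: z is the axis, upward (leaning 32 deg from vertical), x points from the axis to number 1.
- number_sleeve (a joint): Turning angle of the sleeve, rad, 0 to 2.94, growing counter-clockwise seen from above. It clicks every 0.42 rad: number n is at the index at (n - 1) x 0.42, so number 6 is 2.10. Passing from click to click takes about 0.1 N m; released near a click it pulls itself in.
- plunger_top (a point): Centre of the top face of the plunger's red round head (30 mm diameter, 8 mm thick), on the sleeve's axis, 21 mm above the upper end of the sleeve's barrel when up; z is the axis, upward.
- plunger (a joint): Travel of the plunger along the axis, m: 0 is up (sprung), 0.012 fully pushed in against its stop. The spring takes about 4 N at the start and 11 N at the end.
- spray_tin: Bystander: grey spray tin with a white top, standing, 52 mm diameter, 168 mm high, origin at the centre of its foot.
- loose_cap: Bystander: red moulded cap, 44 mm diameter, 39 mm high, standing loose on the bench beside the stamp; origin at the centre of its underside.
- ring_gauge: Bystander: flat steel ring, 64 mm outside, 14 mm thick, lying flat; origin at the centre of its underside.

How it is judged (in metres and radians):
On the way, in this order (a step that is already met when the one before it is completed fails the run):
1. the sleeve stands at number 6 with the plunger still up (value of joint number_sleeve between 1.98 and 2.22 rad and value of joint plunger below 0.003 m), for 0.2 s.
2. the plunger is pushed fully down (at least 10.5 of its 12 mm) with the sleeve at 6 (value of joint number_sleeve between 1.98 and 2.22 rad and value of joint plunger above 0.0105 m), for 0.05 s.
At the end, for the whole second after the job is handed in: The sleeve rests in the click of number 6 (within 0.12 rad), the plunger has sprung back up (within 2 mm), and the spray tin, loose cap and ring gauge are within 30 mm of where they were, the tin upright (value of joint number_sleeve between 1.98 and 2.22 rad and value of joint plunger below 0.002 m and distance of each of spray_tin, loose_cap, ring_gauge from where it was at the start of the episode below 0.03 m and angle between spray_tin's own z axis and vertical below 0.3 rad); the robot touches nothing.
It fails at once if the plunger is pushed 6 mm or more while the sleeve is not at 6 (a wrong number is stamped) (value of joint plunger above 0.006 m and (value of joint number_sleeve below 1.93 rad or value of joint number_sleeve above 2.27 rad)).
It fails at once if a bystander is pushed away by more than 30 mm or the tin is tipped (distance of any of spray_tin, loose_cap, ring_gauge from where it was at the start of the episode above 0.03 m or angle between spray_tin's own z axis and vertical above 0.3 rad).
It also fails if it takes over 61 s, if anything falls off the work surface, if the arm or the gripper's body presses on something with over 40 N, if the wrist force passes 120 N, or if a joint passes its speed limit or range.

### The arm

A 6-joint arm with a two-finger parallel gripper is mounted at the origin on a cart in front of the work surface, level with it; the furniture and walls round the work are solid. World frame = base frame: x ahead of the robot, y to its left, z up, the work surface at z = 0. Lengths are in mm, angles in rad, forces in N, time in s.
With the tool pointing down it reaches from about 350 to 975 mm from the base axis. Payload 7.1 kg.
Tool frame: the origin (TCP) lies midway between the tips of the shut fingers; the grasp point (between the pads) lies 19 mm behind it; z points along the fingers, y is the line along which they close (so a half turn about z gives the same grasp; the last joint's range is limited). The gripper opens to 88 mm and grips with 3 to 60 N. Pads are 20 mm wide; open, the fingers measure 115 mm over their backs; the gripper's body (75 mm by 178 mm) begins 61 mm behind the grasp point.
Start: joints at [-1.289, 0.423, 1.63, -0, 1.089, -0.019], TCP at [185.196, -596.915, 201.075] pointing down, gripper open.
Joint ranges: [-3, 3], [-0.9, 2.11], [0.09, 2.58], [-1.31, 4.45], [0.11, 2.69], [-2.54, 2.54]. Speed limits (rad/s): [2.39, 2.39, 3.01, 3.14, 3.14, 3.14].

### API

Orientations are given as a rotation vector (axis times angle).
In Python, from workcell import ctrl gives the robot as it stands. The module is installed in compiled form; this text tells all that it offers.
- The arm moves only by the tool apply_moves, never from a script. Its argument "targets" is a list of rows, each a list of 3 entries, a list of its own where there are three numbers: the opening, from -1 (shut) to 1 (fully open), then the shift along the tool's x, y, z normalised to -1 to 1, where 1 is 5 cm, then the turn, a rotation vector about the tool's x, y, z normalised to -1 to 1, where 1 is 90 degrees. In form: [[jaw, [x, y, z], [wx, wy, wz]], ...]. A call has 1 to 8 rows; each row shifts and turns the commanded pose from where the row before left it, along the tool's axes as they then stand; what a row does not reach is not made up. A row lasts 1/8 s, in which the tool goes at most 62.5 mm and 10.7 degrees, less where a joint would pass 70% of its speed; a pose out of reach is approached as far as the arm can. A call with a number of a shift or a turn outside -1 to 1 is refused whole. A call with a gripper value outside its range is refused whole. The fingers move at their own pace and stop on an object; the grip force is fixed at half the most. Time passes only in rows, so rows that do not move let the fingers close. It gives the time, the measured TCP pose, the force, the opening and the grip force at its end, in the units of the state.
- ctrl.get_obs(): the state, without advancing time (a new reading comes with each control period).
- ctrl.get_image(name): name is "scene" or "top" or "wrist"; returns a dict with "pixels" (420x560x3 uint8, blue, green, red), "camera_matrix" (3x3 intrinsics, pixels), "view" (4x4, takes a point from world to camera coordinates); the wrist camera has in their place "hand_eye" (4x4, takes a point from camera to tool coordinates, whose origin is the TCP and whose axes are the flange's). Camera axes: x right, y down, z forward; pixel columns grow to the right and rows downward; lengths in mm; the calibration is good to about 2 mm. The wrist camera is an equidistant fisheye: a pixel r from the principal point sees the ray r / f radians off the axis. A picture is of the moment at which its call begins: read the wrist's pose just before it. There is no depth.
- ctrl.close_job(): hands the job in; it is judged then, once.
Trained networks look in the newest picture that a camera, given by its name, has taken for a name from the list of things; names that differ only in an ending like _2 or _b are one class to them, and where a whole thing is asked for, a point or a joint stands for the part that bears it (a point fixed in the world has none). Each returns a list of dicts, best first, with "score" (0 to 1); they miss things now and then, are a little off and sometimes report something else, mostly with a low value. They report only what shows in the picture. A call takes as long as a camera call.
- ctrl.masks_of(label, camera): "region" (420x560 bool, what is visible of it) and "bbox" ([left, top, right, bottom] in pixels, round what is visible of it).
- ctrl.pinpoint(label, camera): "xy" ([column, row] in pixels: a listed point, or the origin of a listed thing).
The state is a dict: "t": time; "qpos": joint angles; "qvel": joint speeds; "joint_torque": joint torques, N m; "ee_pos": TCP position; "orientation": TCP orientation; "ft_force": force on the tool from outside, world axes, zero at the start; "moment": the same for the moment, N m; "width": finger opening in mm; "grasp_force": force on a finger pad.
Only numpy, scipy, OpenCV 4.12 (cv2) and the standard library are available. Lean on these libraries where they do the work, as an engineer would, in place of code of your own. Each camera call takes 0.05 s, during which the arm holds its last target. There are 200 camera calls.

## Working session

There is one attempt and no reset: what is moved stays moved. The work goes in short steps, Python scripts to look and compute and a tool call to move; the robot and the scene stay as the last step left them, time stands still between calls to the robot, and variables do not carry over. Pictures are saved under pics/ and viewed, at most 10 in all, crops included, and the job is handed in when it is done.

Besides the shell and the picture viewer there is one more tool, called after "Call:" as name([rows], argument=value, ...), one row to a line, values as JSON. apply_moves: Moves the arm, as the interface text tells. Scaled input: -1 to 1 covers 5 cm each way for a shift and 90 degrees each way for a turn. Its arguments: {"type":"object","properties":{"targets":{"type":"array"}},"required":["targets"]}

```bash
mkdir -p pics
cat > h.py <<'E'
import numpy as np, cv2
from workcell import ctrl
from scipy.spatial.transform import Rotation as R
np.set_printoptions(precision=3,suppress=True)
E
python3 - <<'E'
from h import *
o=ctrl.get_obs(); print(o)
ims={}
for c in ["scene","top"]:
    im=ctrl.get_image(c); cv2.imwrite(f"pics/{c}0.png",im["pixels"]); ims[c]=im
    print(c,im["camera_matrix"],im["view"])
    for l in ["stamp_stand","sleeve_grip","plunger_top","spray_tin","loose_cap","ring_gauge"]:
        print(l,[(np.array(d["xy"]),round(d["score"],2)) for d in ctrl.pinpoint(l,c)[:2]])
E
```

```text
{'t': 0.0, 'qpos': array([-1.289,  0.424,  1.631, -0.   ,  1.089, -0.019]), 'qvel': array([-0.001,  0.001, -0.002, -0.   , -0.002,  0.   ]), 'joint_torque': array([ -0.   , -54.463, -27.366,   0.064,   0.023,  -0.   ]), 'ee_pos': array([ 185.031, -596.361,  200.322]), 'orientation': array([-3.105, -0.47 ,  0.   ]), 'ft_force': array([-0.03 , -0.026,  0.178]), 'moment': array([-0.037,  0.028,  0.043]), 'grasp_force': 0.0, 'width': 87.57121301707556}
scene [[546.476   0.    276.962]
 [  0.    546.476 207.603]
 [  0.      0.      1.   ]] [[ -0.786  -0.618  -0.016 258.691]
 [ -0.393   0.519  -0.759 472.072]
 [  0.477  -0.59   -0.651 551.052]
 [  0.      0.      0.      1.   ]]
stamp_stand [(array([321.5, 284.7]), 0.87)]
sleeve_grip [(array([331.8, 215.3]), 0.69)]
plunger_top [(array([336.8, 192.5]), 0.55)]
spray_tin [(array([252.7, 270.8]), 0.76)]
loose_cap [(array([288.5, 242. ]), 0.67)]
ring_gauge [(array([367.2, 250.2]), 0.78)]
top [[452.582   0.    282.952]
 [  0.    452.582 207.238]
 [  0.      0.      1.   ]] [[   0.01    -1.       0.002 -289.603]
 [  -0.996   -0.01    -0.093  558.379]
 [   0.093   -0.001   -0.996  913.546]
 [   0.       0.       0.       1.   ]]
stamp_stand [(array([292.1, 252.5]), 0.8)]
sleeve_grip [(array([304.2, 255.4]), 0.89)]
plunger_top [(array([316.6, 258.2]), 0.48)]
spray_tin [(array([272.7, 198.4]), 0.74)]
loose_cap [(array([313.2, 198.1]), 0.64)]
ring_gauge [(array([343.4, 266.5]), 0.57)]
```

Run:
```python
import numpy as np,cv2
a=cv2.imread("pics/scene0.png");b=cv2.imread("pics/top0.png")
a=a[110:330,200:460];b=b[130:330,200:420]
a=cv2.resize(a,(520,440));b=cv2.resize(b,(484,440))
cv2.imwrite("pics/ab.png",cv2.resize(np.hstack([a,b]),(800,350)))
K1=np.array([[546.476,0,276.962],[0,546.476,207.603],[0,0,1]]);V1=np.array([[-.786,-.618,-.016,258.691],[-.393,.519,-.759,472.072],[.477,-.59,-.651,551.052]])
K2=np.array([[452.582,0,282.952],[0,452.582,207.238],[0,0,1]]);V2=np.array([[.01,-1,.002,-289.603],[-.996,-.01,-.093,558.379],[.093,-.001,-.996,913.546]])
P={"stand":((321.5,284.7),(292.1,252.5)),"grip":((331.8,215.3),(304.2,255.4)),"plunger":((336.8,192.5),(316.6,258.2)),"tin":((252.7,270.8),(272.7,198.4)),"cap":((288.5,242),(313.2,198.1)),"ring":((367.2,250.2),(343.4,266.5))}
for k,(p,q) in P.items():
    X=cv2.triangulatePoints(K1@V1,K2@V2,np.array(p).reshape(2,1),np.array(q).reshape(2,1));X=(X[:3]/X[3]).ravel()
    e=[]
    for K,V,z in((K1,V1,p),(K2,V2,q)):
        u=K@V@np.r_[X,1];e+=list(u[:2]/u[2]-z)
    print(k,X.round(1),np.round(e,1))
```

```text
stand [ 468.2 -304.    -6.4] [ 0.3  0.  -0.2 -0.3]
grip [ 465.7 -321.4  144.9] [ 1.1  0.  -0.8 -1.2]
plunger [ 465.7 -338.3  180.7] [ 3.3 -0.  -2.4 -3.7]
tin [ 586.3 -259.6  -10.3] [ 1.3  0.1 -0.9 -1.3]
cap [ 580.9 -351.1   -4.8] [-1.5 -0.1  1.1  1.6]
ring [ 440.9 -410.5   10.6] [ 0.6 -0.  -0.4 -0.6]
```

View pics/ab.png

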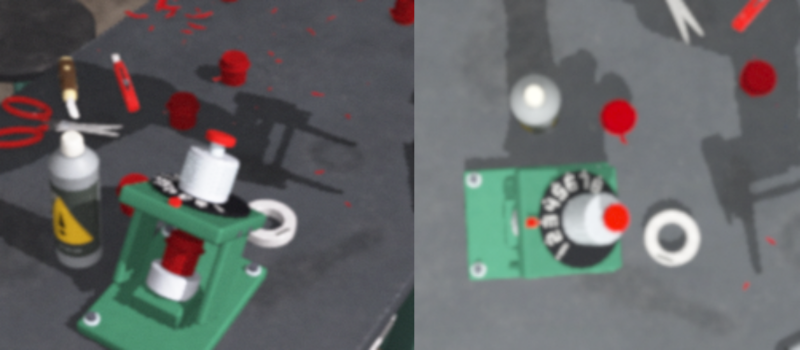

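```bash
cat >> h.py <<'E'
def red(px,box):
    l,t,r,b=box; hsv=cv2.cvtColor(px,cv2.COLOR_BGR2HSV)
    m=((hsv[...,0]<6)|(hsv[...,0]>174))&(hsv[...,1]>170)&(hsv[...,2]>170)
    z=np.zeros_like(m); z[t:b,l:r]=1
    n,_,s,c=cv2.connectedComponentsWithStats((m&z).astype(np.uint8)); return [(s[i],c[i]) for i in range(1,n) if s[i][4]>12]
def proj(K,V,X):
    u=K@(V@np.r_[X,1])[:3]; return u[:2]/u[2]
E
python3 - <<'E'
from h import *
from scipy.optimize import least_squares
C={"scene":(np.array([[546.476,0,276.962],[0,546.476,207.603],[0,0,1]]),np.array([[-.786,-.618,-.016,258.691],[-.393,.519,-.759,472.072],[.477,-.59,-.651,551.052]])),
"top":(np.array([[452.582,0,282.952],[0,452.582,207.238],[0,0,1]]),np.array([[.01,-1,.002,-289.603],[-.996,-.01,-.093,558.379],[.093,-.001,-.996,913.546]]))}
for c,b in(("scene",(290,170,370,260)),("top",(250,230,330,280))):
    print(c,red(cv2.imread(f"pics/{c}0.png"),b))
obs={"scene":{"o":(321.5,284.7),"g":(331.8,215.3),"p":(336.8,192.5)},"top":{"o":(292.1,252.5),"g":(304.2,255.4),"p":(316.6,258.2)}}
def model(v):
    x,y,yaw,s=v; Q=R.from_euler("z",yaw); u=Q.apply([-.531,0,.847]); H=np.array([x,y,118.])
    return {"o":np.array([x,y,0.]),"g":H+s*u,"p":H+(s+35)*u},u
def f(v):
    m,_=model(v); return np.concatenate([[*((proj(*C[c],m[k])-obs[c][k])),] for c in C for k in "ogp"]+[[(v[3]-30)/2]])
r=least_squares(f,[468,-304,1.57,30],loss="soft_l1",x_scale=[1,1,.01,1]);print(r.x,f(r.x));m,u=model(r.x);print(m,u)
o=ctrl.get_obs();q=o["qpos"];E0=R.from_euler
for c in(1.571,-1.571):
  M=E0("ZYZYZ",[q[0],q[1]+q[2],q[3],q[4],q[5]+c]) if 0 else E0("z",q[0])*E0("y",q[1]+q[2])*E0("z",q[3])*E0("y",q[4])*E0("z",q[5]+c)
  print(c,M.as_rotvec(),(M.inv()*R.from_rotvec(o["orientation"])).magnitude())
E
```

```text
scene [(array([331, 192,  17,  10, 104], dtype=int32), array([338.923, 196.683])), (array([306, 234,   8,   6,  34], dtype=int32), array([309.588, 236.5  ]))]
top [(array([309, 247,  13,  14, 152], dtype=int32), array([314.928, 253.914])), (array([265, 255,   5,   4,  16], dtype=int32), array([266.562, 256.625]))]
[ 467.089 -303.891    1.551   32.81 ] [ 0.964 -2.112  0.589 -0.629  3.323  1.906 -0.185  0.218 -0.814 -1.812
 -1.663 -4.132  1.405]
{'o': array([ 467.089, -303.891,    0.   ]), 'g': array([ 466.735, -321.309,  145.79 ]), 'p': array([ 466.359, -339.891,  175.435])} [-0.011 -0.531  0.847]
1.571 [ 3.106  0.47  -0.   ] 0.0002036732051034282
-1.571 [ 0.471 -3.106  0.   ] 3.14138898038469
```

Run:
```python
from h import *
from scipy.optimize import least_squares
C={"scene":(np.array([[546.476,0,276.962],[0,546.476,207.603],[0,0,1]]),np.array([[-.786,-.618,-.016,258.691],[-.393,.519,-.759,472.072],[.477,-.59,-.651,551.052]])),
"top":(np.array([[452.582,0,282.952],[0,452.582,207.238],[0,0,1]]),np.array([[.01,-1,.002,-289.603],[-.996,-.01,-.093,558.379],[.093,-.001,-.996,913.546]]))}
obs={"scene":{"o":(321.5,284.7),"g":(331.8,215.3),"p":(338.9,196.2),"i":(309.6,236.5)},"top":{"o":(292.1,252.5),"g":(304.2,255.4),"p":(314.9,253.9),"i":(266.6,256.6)}}
W={"o":3,"g":2,"p":1,"i":.8}
def model(v):
    x,y,yaw,s,a,b=v; Q=R.from_euler("z",yaw); u=Q.apply([-.531,0,.847]); w=Q.apply([.847,0,.531]);H=np.array([x,y,118.])
    return {"o":np.array([x,y,0.]),"g":H+s*u,"p":H+(s+31.5)*u,"i":H+a*w+b*u},u
def f(v):
    m,_=model(v); return np.concatenate([(proj(*C[c],m[k])-obs[c][k])/W[k] for c in C for k in "ogpi"]+[[(v[3]-30)/2,(v[4]-55)/5,v[5]/5]])
r=least_squares(f,[468,-304,1.57,30,55,0],x_scale=[1,1,.01,1,1,1]);print(r.x,f(r.x));m,u=model(r.x);print(m,u)
g=m["g"]
# orientation candidates: tool z=-u, tool y at angle phi
e1=np.cross(u,[1,0,0]);e1/=np.linalg.norm(e1) # in lean plane
e2=np.cross(e1,-u)
E0=R.from_euler
wc=g+200*u;q1=np.arctan2(wc[1],wc[0])
for q23 in(1.7,2.0,2.3):
  for ph in np.arange(-180,180,45):
    y=np.cos(np.radians(ph))*e2+np.sin(np.radians(ph))*e1; z=-u; x=np.cross(y,z)
    T=R.from_matrix(np.c_[x,y,z]); L=(E0("z",q1)*E0("y",q23)).inv()*T
    e=L.as_euler("ZYZ"); print(q23,ph,"y",y,"q4-6",e[0],e[1],(e[2]-np.pi/2+np.pi)%(2*np.pi)-np.pi)
```

```text
[ 465.325 -305.61     1.628   31.338   60.068    0.49 ] [ 0.787 -0.747  0.555 -0.114  0.259  0.37   1.019  0.235  0.207  0.355
 -0.17  -0.779 -0.694 -0.371 -0.31  -1.157  0.669  1.014  0.098]
{'o': array([ 465.325, -305.61 ,    0.   ]), 'g': array([ 466.279, -322.223,  144.543]), 'p': array([ 467.238, -338.922,  171.224]), 'i': array([ 462.423, -255.076,  150.311])} [ 0.03  -0.53   0.847]
1.7 -180 y [ 0.999  0.016 -0.026] q4-6 0.39670609271357704 1.840470371432381 -0.7164161416621013
1.7 -135 y [ 0.707 -0.588 -0.393] q4-6 0.3967060927135767 1.840470371432381 0.06913957136608673
1.7 -90 y [-0.    -0.848 -0.531] q4-6 0.3967060927135768 1.8404703714323811 0.8543801851327952
1.7 -45 y [-0.707 -0.611 -0.357] q4-6 0.3967060927135768 1.840470371432381 1.6396207988995037
1.7 0 y [-0.999 -0.016  0.026] q4-6 0.3967060927135766 1.840470371432381 2.425176511927692
1.7 45 y [-0.707  0.588  0.393] q4-6 0.3967060927135768 1.8404703714323813 -3.0724530822237064
1.7 90 y [-0.     0.848  0.531] q4-6 0.3967060927135769 1.840470371432381 -2.287212468456998
1.7 135 y [0.707 0.611 0.357] q4-6 0.3967060927
[... 862 characters left out ...]
8292572626676 -0.9458259889509497
2.3 -135 y [ 0.707 -0.588 -0.393] q4-6 0.3986580482073864 1.2848292572626676 -0.16027027592276166
2.3 -90 y [-0.    -0.848 -0.531] q4-6 0.3986580482073865 1.2848292572626676 0.6249703378439468
2.3 -45 y [-0.707 -0.611 -0.357] q4-6 0.39865804820738626 1.2848292572626674 1.4102109516106545
2.3 0 y [-0.999 -0.016  0.026] q4-6 0.39865804820738626 1.2848292572626674 2.1957666646388425
2.3 45 y [-0.707  0.588  0.393] q4-6 0.3986580482073864 1.2848292572626678 2.9813223776670306
2.3 90 y [-0.     0.848  0.531] q4-6 0.39865804820738643 1.2848292572626676 -2.5166223157458467
2.3 135 y [0.707 0.611 0.357] q4-6 0.39865804820738626 1.2848292572626676 -1.7313817019791382
```

```bash
cat >> h.py <<'E'
u=np.array([.03,-.53,.847]);u/=np.linalg.norm(u); G=np.array([466.3,-322.2,144.5])
def ori(y,u=u):
    y=np.array(y,float); z=-u; y=y-z*(y@z); y/=np.linalg.norm(y); return R.from_matrix(np.c_[np.cross(y,z),y,z])
def plan(P,T,n,jaw=1,dec=3):
    o=ctrl.get_obs(); p=o["ee_pos"].copy(); r=R.from_rotvec(o["orientation"]); p0=p.copy(); r0=r; d=(r0.inv()*T).as_rotvec(); rows=[]
    for k in range(1,n+1):
        s=np.round(r.inv().apply(p0+(P-p0)*k/n-p)/50,dec); w=np.round((r.inv()*r0*R.from_rotvec(d*k/n)).as_rotvec()/(np.pi/2),dec)
        rows.append([jaw,s.tolist(),w.tolist()]); p=p+r.apply(s*50); r=r*R.from_rotvec(w*np.pi/2)
    print(rows); print("t",o["t"],"q",o["qpos"],"p",p0)
E
python3 -c "
from h import *
plan(G+110*u,ori([0,-.85,-.53]),10)"
```

```text
[[1, [0.672, -0.245, -0.073], [0.036, 0.004, 0.018]], [1, [0.664, -0.267, -0.055], [0.035, 0.003, 0.018]], [1, [0.657, -0.289, -0.036], [0.036, 0.004, 0.018]], [1, [0.649, -0.308, -0.015], [0.035, 0.003, 0.019]], [1, [0.639, -0.328, 0.005], [0.036, 0.004, 0.018]], [1, [0.63, -0.345, 0.029], [0.036, 0.003, 0.018]], [1, [0.619, -0.36, 0.051], [0.035, 0.004, 0.018]], [1, [0.609, -0.375, 0.075], [0.036, 0.003, 0.018]], [1, [0.598, -0.386, 0.1], [0.035, 0.004, 0.018]], [1, [0.585, -0.397, 0.125], [0.036, 0.003, 0.018]]]
t 0.7 q [-1.289  0.423  1.63  -0.     1.089 -0.019] p [ 185.188 -596.937  201.109]
```

Call:
apply_moves([
  [1, [0.67, -0.25, -0.07], [0.036, 0.004, 0.018]],
  [1, [0.66, -0.27, -0.06], [0.035, 0.003, 0.018]],
  [1, [0.66, -0.29, -0.04], [0.036, 0.004, 0.018]],
  [1, [0.65, -0.31, -0.02], [0.035, 0.003, 0.019]],
  [1, [0.64, -0.33, 0.0], [0.036, 0.004, 0.018]],
  [1, [0.63, -0.35, 0.03], [0.036, 0.003, 0.018]],
  [1, [0.62, -0.36, 0.05], [0.035, 0.004, 0.018]],
  [1, [0.61, -0.38, 0.07], [0.036, 0.003, 0.018]],
])

```text
t: 1.7
ee_pos: [413.5, -422.3, 231.8]
orientation: [-2.69, -0.092, 0.032]
ft_force: [-0.1, -0.3, -0.6]
width: 88.0
grasp_force: 0.0
```

Call:
apply_moves([
  [1, [0.6, -0.39, 0.1], [0.035, 0.004, 0.018]],
  [1, [0.58, -0.4, 0.12], [0.036, 0.003, 0.018]],
  [1, [0, 0, 0], [0, 0, 0]],
])

```text
t: 2.08
ee_pos: [470.4, -378.6, 238.7]
orientation: [-2.581, -0.014, 0.04]
ft_force: [-0.2, -1.0, -0.5]
width: 87.4
grasp_force: 0.0
```

Run:
```python
from h import *
o=ctrl.get_obs(); print(o["t"],o["qpos"],o["ee_pos"],o["orientation"])
im=ctrl.get_image("wrist"); px=im["pixels"]; cv2.imwrite("pics/w1.png",px); np.savez("w1.npz",K=im["camera_matrix"],H=im["hand_eye"],p=o["ee_pos"],r=o["orientation"])
print(im["camera_matrix"],im["hand_eye"])
for l in ["sleeve_grip","plunger_top","stamp_stand"]: print(l,[(d["xy"],d["score"]) for d in ctrl.pinpoint(l,"wrist")[:2]])
print(red(px,(0,0,560,420)))
Ti=R.from_rotvec(o["orientation"])
def pw(X):
    c=(np.linalg.inv(im["hand_eye"])@np.r_[Ti.inv().apply(X-o["ee_pos"]),1])[:3]
    th=np.arctan2(np.hypot(*c[:2]),c[2]); d=c[:2]/np.hypot(*c[:2]); K=im["camera_matrix"]; return K[:2,2]+K[0,0]*th*d
print("pred plunger disc",pw(G+31.5*u),"grip",pw(G))
```

```text
2.075 [-0.873  0.597  1.371  0.323  1.637  0.632] [ 470.388 -378.605  238.662] [-2.581 -0.014  0.04 ]
[[325.192   0.    281.093]
 [  0.    325.192 208.615]
 [  0.      0.      1.   ]] [[  -0.001   -0.957   -0.29    81.398]
 [   1.      -0.001   -0.001   -0.314]
 [   0.      -0.29     0.957 -182.94 ]
 [   0.       0.       0.       1.   ]]
sleeve_grip [([282.0, 199.4], 0.96)]
plunger_top [([281.2, 211.0], 0.59)]
stamp_stand [([327.3, 174.1], 0.7), ([281.6, 198.7], 0.35)]
[(array([  0,   0,  66,  10, 357], dtype=int32), array([25.655,  4.616])), (array([65,  0, 12,  6, 32], dtype=int32), array([71.594,  1.938])), (array([ 488,   28,   39,   39, 1085], dtype=int32), array([508.076,  47.651])), (array([342,  64,  36,  42, 920], dtype=int32), array([358.518,  81.7  ])), (array([219, 192,  11,   8,  69], dtype=int32), array([223.275, 195.623])), (array([265, 195,  34,  32, 785], dtype=int32), array([281.545, 210.836])), (array([120, 202,  28,  15, 218], dtype=int32), array([132.078, 209.349])), (array([500, 217,   7,   8,  24], dtype=int32), array([502.708, 221.   ])), (array([468, 256,   6,   5,  13], dtype=int32), array([470.154, 257.385]))]
pred plunger disc [284.249 212.   ] grip [283.972 201.852]
```

View pics/w1.png

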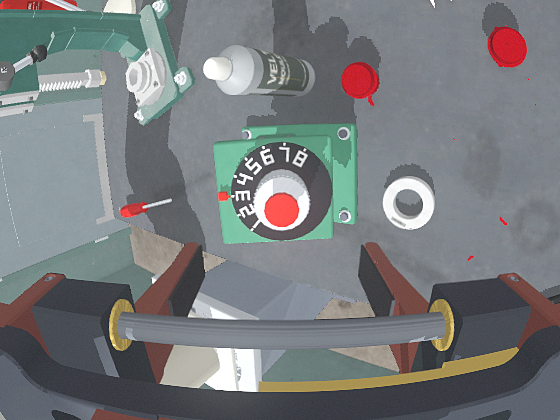

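Run:
```python
from h import *
from scipy.optimize import least_squares
C={"scene":(np.array([[546.476,0,276.962],[0,546.476,207.603],[0,0,1]]),np.array([[-.786,-.618,-.016,258.691],[-.393,.519,-.759,472.072],[.477,-.59,-.651,551.052]])),
"top":(np.array([[452.582,0,282.952],[0,452.582,207.238],[0,0,1]]),np.array([[.01,-1,.002,-289.603],[-.996,-.01,-.093,558.379],[.093,-.001,-.996,913.546]])),"wrist":None}
D=np.load("w1.npz");Ti=R.from_rotvec(D["r"])
def pw(X):
    c=(np.linalg.inv(D["H"])@np.r_[Ti.inv().apply(X-D["p"]),1])[:3]
    n=np.hypot(*c[:2]); return D["K"][:2,2]+D["K"][0,0]*np.arctan2(n,c[2])*c[:2]/n
obs={"scene":{"o":(321.5,284.7),"g":(331.8,215.3),"p":(338.9,196.2),"i":(309.6,236.5)},"top":{"o":(292.1,252.5),"g":(304.2,255.4),"p":(314.9,253.9),"i":(266.6,256.6)},
"wrist":{"o":(327.3,174.1),"g":(282,199.4),"p":(281.5,210.8),"i":(223.3,195.6)}}
W={"o":4,"g":2,"p":1,"i":.8}
def model(v):
    x,y,yaw,s,a,b=v; Q=R.from_euler("z",yaw); u=Q.apply([-.531,0,.847]); w=Q.apply([.847,0,.531]);H=np.array([x,y,118.])
    return {"o":np.array([x,y,0.]),"g":H+s*u,"p":H+(s+31.5)*u,"i":H+a*w+b*u},u
def f(v):
    m,_=model(v); return np.concatenate([((pw(m[k]) if c=="wrist" else proj(*C[c],m[k]))-obs[c][k])/W[k] for c in C for k in "ogpi"]+[[(v[3]-30)/2,(v[4]-55)/5,v[5]/5]])
r=least_squares(f,[468,-304,1.57,30,55,0],x_scale=[1,1,.01,1,1,1]);print(r.x);print(f(r.x)[:24].reshape(-1,2));m,u=model(r.x);print(m,u)
```

```text
[ 465.864 -303.685    1.63    32.209   60.436    2.18 ]
[[ 0.369 -0.43 ]
 [ 0.152 -0.121]
 [-0.566  0.326]
 [ 0.09  -0.296]
 [-0.072  0.2  ]
 [-0.567 -0.949]
 [-1.508 -0.744]
 [-1.282 -1.481]
 [ 0.389 -0.38 ]
 [ 0.111  0.912]
 [ 0.809  0.447]
 [ 0.8    0.853]]
{'o': array([ 465.864, -303.685,    0.   ]), 'g': array([ 466.88 , -320.757,  145.281]), 'p': array([ 467.874, -337.454,  171.961]), 'i': array([ 462.891, -253.742,  151.937])} [ 0.032 -0.53   0.847]
```

```bash
cat >> h.py <<'E'
u=np.array([.032,-.53,.847]);u/=np.linalg.norm(u); G=np.array([467.1,-320.3,145.3])
E
python3 -c "
from h import *
T=ori([0,-.85,-.53],u); plan(G+50*u,T,3); o=ctrl.get_obs(); print(T.inv().apply(G-17*u-(G+50*u))/50/3)"
```

```text
[[1, [0.013, -0.005, 0.409], [0.0, -0.0, -0.0]], [1, [0.014, -0.005, 0.41], [0.0, -0.001, -0.0]], [1, [0.014, -0.005, 0.409], [0.0, -0.0, -0.0]]]
t 2.275 q [-0.876  0.595  1.372  0.322  1.637  0.631] p [ 468.545 -380.023  239.357]
[ 0.    -0.     0.447]
```

Call:
apply_moves([
  [1, [0.013, -0.005, 0.41], [0, 0, 0]],
  [1, [0.014, -0.005, 0.41], [0, 0, 0]],
  [1, [0.014, -0.005, 0.41], [0, 0, 0]],
  [1, [0, 0, 0.3], [0, 0, 0]],
  [1, [0, 0, 0.3], [0, 0, 0]],
  [1, [0, 0, 0.3], [0, 0, 0]],
  [1, [0, 0, 0.3], [0, 0, 0]],
  [1, [0, 0, 0.14], [0, 0, 0]],
])

```text
t: 3.28
ee_pos: [467.2, -309.9, 129.9]
orientation: [-2.581, -0.012, 0.04]
ft_force: [-0.2, -0.1, 0.3]
width: 87.8
grasp_force: 0.0
```

Run:
```python
from h import *
T=ori([0,-.85,-.53],u); plan(G-17*u,T,1)
o=ctrl.get_obs();print(o["ft_force"]); px=ctrl.get_image("wrist")["pixels"]; cv2.imwrite("pics/w2.png",px)
```

```text
[[1, [-0.014, 0.013, -0.032], [-0.001, -0.001, 0.0]]]
t 3.275 q [-0.812  0.645  1.566  0.356  1.39   0.603] p [ 467.187 -309.852  129.88 ]
[-0.154 -0.077  0.289]
```

View pics/w2.png

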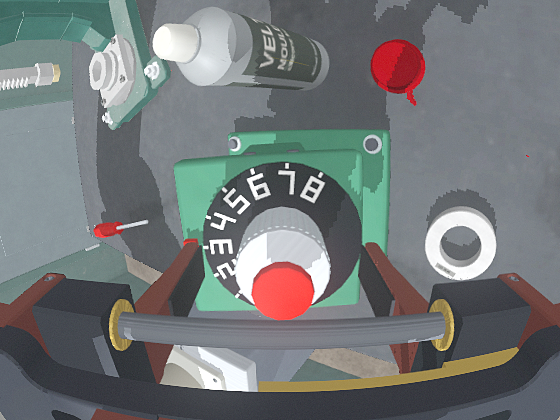

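Call:
apply_moves([
  [0.3, [0, 0, 0], [0, 0, 0]],
  [0.3, [0, 0, 0], [0, 0, 0]],
  [-1, [0, 0, 0], [0, 0, 0]],
  [-1, [0, 0, 0], [0, 0, 0]],
  [-1, [0, 0, 0], [0, 0, 0]],
])

```text
t: 3.95
ee_pos: [467.6, -311.1, 130.8]
orientation: [-2.583, -0.012, 0.038]
ft_force: [0.8, -1.9, 0.1]
width: 49.4
grasp_force: 30.0
```

Call:
apply_moves([
  [-1, [0, 0, 0], [0, 0, -0.08]],
  [-1, [0, 0, 0], [0, 0, -0.08]],
  [-1, [0, 0, 0], [0, 0, -0.08]],
  [-1, [0, 0, 0], [0, 0, -0.08]],
  [-1, [0, 0, 0], [0, 0, -0.08]],
])

```text
t: 4.58
ee_pos: [467.3, -310.4, 131.3]
orientation: [-2.461, -0.817, -0.195]
ft_force: [-1.3, 0.1, 3.0]
width: 49.3
grasp_force: 30.0
```

Call:
apply_moves([
  [-1, [0, 0, 0], [0, 0, -0.08]],
  [-1, [0, 0, 0], [0, 0, -0.08]],
  [-1, [0, 0, 0], [0, 0, -0.08]],
  [-1, [0, 0, 0], [0, 0, -0.08]],
  [-1, [0, 0, 0], [0, 0, -0.08]],
  [-1, [0, 0, 0], [0, 0, 0]],
])

```text
t: 5.32
ee_pos: [466.5, -310.0, 131.5]
orientation: [-2.126, -1.563, -0.413]
ft_force: [-2.7, 0.4, 5.9]
width: 49.4
grasp_force: 30.0
```

Run:
```python
from h import *
o=ctrl.get_obs();T=ori([0,-.85,-.53],u);print(o["t"],o["qpos"],o["moment"],(T.inv()*R.from_rotvec(o["orientation"])).as_rotvec()); px=ctrl.get_image("wrist")["pixels"]; cv2.imwrite("pics/w3.png",px)
```

```text
5.325 [-0.812  0.643  1.565  0.356  1.394 -0.655] [0.485 0.747 0.589] [ 0.002  0.001 -1.259]
```

View pics/w3.png

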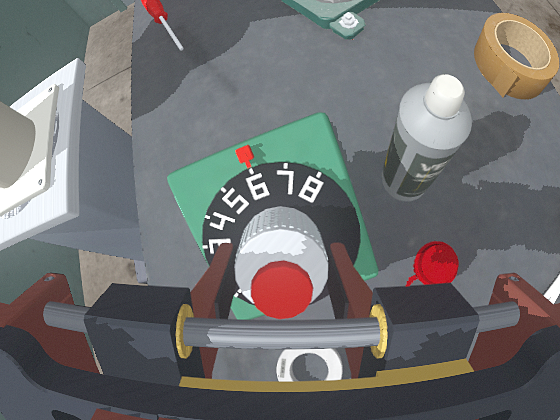

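The wrist view shows the index at (245,156) pointing at the tick of 6 at (250,172). I'll release and back off.

Call:
apply_moves([
  [0.3, [0, 0, 0], [0, 0, 0]],
  [1, [0, 0, 0], [0, 0, 0]],
  [1, [0, 0, 0], [0, 0, 0]],
  [1, [0, 0, -0.4], [0, 0, 0]],
  [1, [0, 0, -0.6], [0, 0, 0]],
  [1, [0, 0, -0.6], [0, 0, 0]],
  [1, [0, 0, 0], [0, 0, 0]],
])

```text
t: 6.25
ee_pos: [470.8, -354.7, 199.9]
orientation: [-2.134, -1.565, -0.415]
ft_force: [0.0, -0.1, 0.4]
width: 88.2
grasp_force: 0.0
```

Run:
```python
from h import *
o=ctrl.get_obs(); im=ctrl.get_image("wrist"); px=im["pixels"]; cv2.imwrite("pics/w4.png",px)
print(o["ee_pos"],o["qpos"]);print(red(px,(180,100,400,330)),ctrl.pinpoint("plunger_top","wrist")[:1])
Ti=R.from_rotvec(o["orientation"])
def pw(X):
    c=(np.linalg.inv(im["hand_eye"])@np.r_[Ti.inv().apply(X-o["ee_pos"]),1])[:3]
    n=np.hypot(*c[:2]); return im["camera_matrix"][:2,2]+325.2*np.arctan2(n,c[2])*c[:2]/n
print("pred disc",pw(G+31.5*u),"top",pw(G+35*u)); print("axis err",Ti.inv().apply(G+35*u-o["ee_pos"]), Ti.inv().apply(u))
```

```text
[ 470.809 -354.705  199.946] [-0.851  0.607  1.447  0.334  1.544 -0.633]
[(array([246, 135,  12,  16, 110], dtype=int32), array([251.973, 141.427])), (array([ 258,  210,   41,   39, 1224], dtype=int32), array([277.882, 229.263])), (array([391, 217,   9,  27, 190], dtype=int32), array([395.658, 230.189])), (array([382, 222,  18,  29, 120], dtype=int32), array([389.058, 239.825]))] [{'xy': [277.5, 231.3], 'score': 0.97}]
pred disc [276.488 229.502] top [276.444 231.259]
axis err [-0.295 -1.784 29.651] [-0.001  0.006 -1.   ]
```

View pics/w4.png

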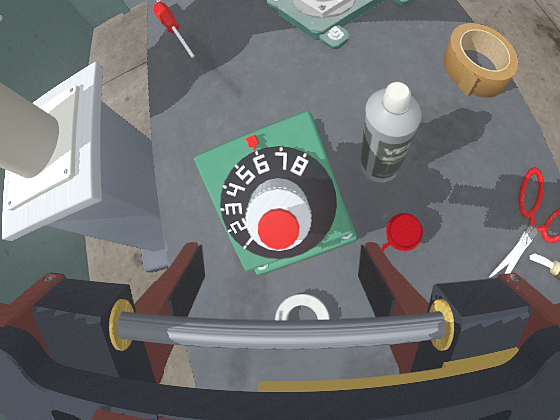

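Call:
apply_moves([
  [-1, [0, -0.03, 0], [0, 0, 0]],
  [-1, [0, 0, 0], [0, 0, 0]],
  [-1, [0, 0, 0], [0, 0, 0]],
  [-1, [0, 0, 0], [0, 0, 0]],
  [-1, [0, 0, 0], [0, 0, 0]],
  [-1, [0, 0, 0.25], [0, 0, 0]],
  [-1, [0, 0, 0.25], [0, 0, 0]],
  [-1, [0, 0, 0], [0, 0, 0]],
])

```text
t: 7.35
ee_pos: [467.0, -338.1, 176.4]
orientation: [-2.128, -1.561, -0.413]
ft_force: [-0.3, -0.4, -0.3]
width: 11.3
grasp_force: 0.0
```

```bash
python3 -c "
from h import *
o=ctrl.get_obs();T=R.from_rotvec(o['orientation']); print(o['width'],T.inv().apply(G+35*u-o['ee_pos']),T.inv().apply(o['ft_force']))"
```

```text
11.325090925068666 [-0.943  1.597  0.795] [-0.57  -0.168  0.021]
```

Call:
apply_moves([
  [-1, [-0.02, 0.03, 0], [0, 0, 0]],
  [-1, [0, 0, 0], [0, 0, 0]],
  [-1, [0, 0, 0], [0, 0, 0]],
])

```text
t: 7.72
ee_pos: [468.9, -340.9, 177.1]
orientation: [-2.131, -1.563, -0.414]
ft_force: [0.4, -0.6, 0.3]
width: 0.3
grasp_force: 0.0
```

```bash
python3 -c "
from h import *
o=ctrl.get_obs();T=R.from_rotvec(o['orientation']); print(o['width'],T.inv().apply(G+35*u-o['ee_pos']),T.inv().apply(o['ft_force']))"
```

```text
0.2726798873325646 [ 0.377 -0.79   2.912] [-0.214  0.429 -0.581]
```

Call:
apply_moves([
  [-1, [0, 0, 0.1], [0, 0, 0]],
  [-1, [0, 0, 0.06], [0, 0, 0]],
  [-1, [0, 0, 0], [0, 0, 0]],
])

```text
t: 8.1
ee_pos: [468.4, -336.0, 169.8]
orientation: [-2.129, -1.562, -0.414]
ft_force: [0.4, -0.5, -0.6]
width: 0.6
grasp_force: 0.0
```

```bash
python3 -c "
from h import *
o=ctrl.get_obs();T=R.from_rotvec(o['orientation']); print(o['width'],T.inv().apply(G+35*u-o['ee_pos']),T.inv().apply(o['ft_force']))"
```

```text
0.6245628601414093 [ 0.222 -0.443 -5.865] [-0.616  0.614  0.23 ]
```

Call:
apply_moves([
  [-1, [0, 0, 0.06], [0, 0, 0]],
  [-1, [0, 0, 0], [0, 0, 0]],
])

```text
t: 8.35
ee_pos: [468.4, -334.6, 167.4]
orientation: [-2.13, -1.562, -0.414]
ft_force: [-0.1, -0.3, -0.8]
width: 0.2
grasp_force: 0.0
```

Run:
```python
from h import *
o=ctrl.get_obs();T=R.from_rotvec(o['orientation']); print(o['width'],T.inv().apply(G+35*u-o['ee_pos']),T.inv().apply(o['ft_force']))
a=ctrl.get_image("scene")["pixels"][140:270,270:400]; b=ctrl.get_image("wrist")["pixels"][120:360,160:400]
cv2.imwrite("pics/c5.png",np.hstack([cv2.resize(a,(400,400)),cv2.resize(b,(400,400))]))
```

```text
0.24638493000157624 [ 0.274 -0.547 -8.67 ] [-0.722  0.107  0.526]
```

View pics/c5.png

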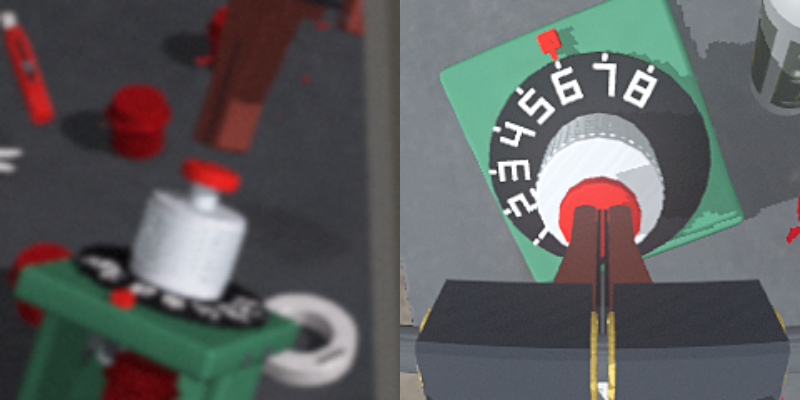

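Run:
```python
from h import *
o=ctrl.get_obs(); im=ctrl.get_image("scene"); K,V=im["camera_matrix"],im["view"]
for X in (o["ee_pos"],G+35*u,G+43*u,G+20*u):
    p=proj(K,V,X); print(X,p,(p-[270,140])*400/130)
print(red(im["pixels"],(290,170,370,260)))
```

```text
[ 468.533 -334.8    167.573] [336.807 199.442] [205.559 182.898]
[ 468.22  -338.856  174.955] [338.656 194.601] [211.249 168.003]
[ 468.476 -343.098  181.733] [340.254 189.836] [216.165 153.341]
[ 467.74  -330.904  162.246] [335.678 203.483] [202.087 195.332]
[(array([334, 194,  13,   8,  73], dtype=int32), array([339.918, 197.534])), (array([307, 235,   6,   5,  23], dtype=int32), array([309.87 , 236.652]))]
```

Call:
apply_moves([
  [-1, [0, 0, 0.06], [0, 0, 0]],
  [-1, [0, 0, 0.06], [0, 0, 0]],
  [-1, [0, 0, 0], [0, 0, 0]],
])

```text
t: 8.88
ee_pos: [468.2, -331.3, 162.2]
orientation: [-2.13, -1.562, -0.414]
ft_force: [-0.1, -0.0, 0.7]
width: 0.3
grasp_force: 0.0
```

```bash
cat > s.py <<'E'
from h import *
o=ctrl.get_obs();T=R.from_rotvec(o['orientation']); print(o["t"],o['width'],T.inv().apply(G+35*u-o['ee_pos']),T.inv().apply(o['ft_force']))
E
python3 s.py
```

```text
8.875 0.3184651617900692 [  0.23   -0.477 -14.801] [ 0.281 -0.212 -0.588]
```

Call:
apply_moves([
  [-1, [0, 0, 0.06], [0, 0, 0]],
  [-1, [0, 0, 0], [0, 0, 0]],
])

```text
t: 9.12
ee_pos: [468.1, -329.8, 159.7]
orientation: [-2.13, -1.562, -0.414]
ft_force: [1.0, 0.4, -0.4]
width: 0.7
grasp_force: 0.0
```

```bash
python3 s.py
python3 - <<'E'
from h import *
a=ctrl.get_image("scene")["pixels"][140:270,270:400]; b=ctrl.get_image("wrist")["pixels"][120:360,160:400]
cv2.imwrite("pics/c6.png",np.hstack([cv2.resize(a,(400,400)),cv2.resize(b,(400,400))]))
E
```

```text
9.125 0.6816075465995272 [  0.291  -0.533 -17.684] [0.374 0.924 0.52 ]
```

View pics/c6.png

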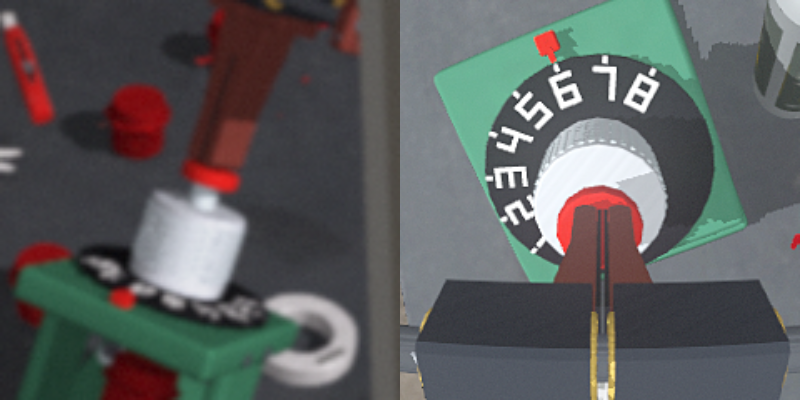

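Call:
apply_moves([
  [-1, [0, 0, 0.06], [0, 0, 0]],
  [-1, [0, 0, 0.06], [0, 0, 0]],
  [-1, [0, 0, 0], [0, 0, 0]],
])

```text
t: 9.6
ee_pos: [468.2, -327.2, 155.2]
orientation: [-2.131, -1.563, -0.414]
ft_force: [-0.0, -3.4, 4.5]
width: 0.2
grasp_force: 2.9
```

```bash
python3 s.py
```

```text
9.6 0.21202115467654323 [  0.347  -0.846 -22.885] [-0.524 -0.019 -5.6  ]
```

Call:
apply_moves([
  [-1, [0, 0, 0.06], [0, 0, 0]],
  [-1, [0, 0, 0.06], [0, 0, 0]],
  [-1, [0, 0, 0.05], [0, 0, 0]],
  [-1, [0, 0, 0], [0, 0, 0]],
])

```text
t: 10.1
ee_pos: [468.0, -323.1, 148.6]
orientation: [-2.131, -1.563, -0.414]
ft_force: [-1.3, -4.0, 9.0]
width: 0.3
grasp_force: 5.0
```

```bash
python3 s.py
```

```text
10.1 0.3214759342570576 [  0.373  -0.826 -30.642] [ 0.805 -1.902 -9.763]
```

Call:
apply_moves([
  [-1, [0, 0, 0.04], [0, 0, 0]],
  [-1, [0, 0, 0.03], [0, 0, 0]],
  [-1, [0, 0, 0], [0, 0, 0]],
])

```text
t: 10.48
ee_pos: [468.1, -322.7, 147.7]
orientation: [-2.133, -1.565, -0.414]
ft_force: [-4.6, -8.2, 21.1]
width: 0.1
grasp_force: 10.9
```

```bash
python3 s.py
```

```text
10.475 0.12697884681078297 [  0.402  -0.923 -31.693] [  2.34   -6.198 -22.101]
```

Call:
apply_moves([
  [-1, [0, 0, 0], [0, 0, 0]],
  [-1, [0, 0, -0.2], [0, 0, 0]],
  [-1, [0, 0, -0.4], [0, 0, 0]],
  [-1, [0, 0, -0.7], [0, 0, 0]],
  [-1, [0, 0, -0.7], [0, 0, 0]],
  [-1, [0, 0, 0], [0, 0, 0]],
  [-1, [0, 0, 0], [0, 0, 0]],
])

```text
t: 11.35
ee_pos: [470.2, -372.5, 228.2]
orientation: [-2.129, -1.561, -0.413]
ft_force: [0.3, -0.2, 0.1]
width: 0.6
grasp_force: 0.0
```

```bash
python3 s.py
python3 - <<'E'
from h import *
s=ctrl.get_image("scene")["pixels"];print(red(s,(290,170,370,260)))
a=s[140:270,230:400]; b=ctrl.get_image("wrist")["pixels"][100:340,160:400]
cv2.imwrite("pics/c7.png",np.hstack([cv2.resize(a,(400,306)),cv2.resize(b,(306,306))]))
E
```

```text
11.35 0.624751525920396 [ 0.205 -0.05  63.015] [-0.055  0.291 -0.187]
[(array([334, 193,  13,   9,  75], dtype=int32), array([339.853, 197.44 ])), (array([307, 235,   6,   5,  24], dtype=int32), array([309.792, 236.708]))]
```

View pics/c7.png

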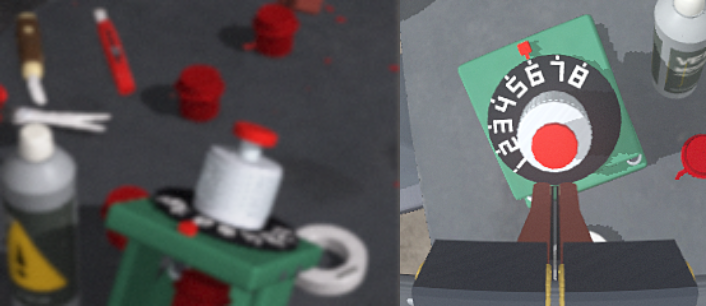

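The plunger is back up, with its red head at the same pixel (340,197). The 6 stands at the index, and the arm is clear of everything.

```bash
python3 -c "
from h import *
print(ctrl.close_job())"
```

```text
the job is handed in; nothing more can be done
None
```

I turned the sleeve from 3 to 6, pushed the plunger until the force reached 22 N (well past its 11 N spring, so at the stop), let it spring back up, and handed the job in; the bystanders weren't touched, and the hand-in gave no verdict.

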